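Shut the hinged polishing fixture and clip its ears

ROBOT

A 6-joint arm with a two-finger parallel gripper is mounted at the origin on the work surface. World frame = base frame: x ahead of the robot, y to its left, z up, the work surface at z = 0. Lengths are in m, angles in rad, forces in N, time in s.
With the tool pointing down it reaches from about 0.35 to 0.775 m from the base axis. Payload 7.3 kg.
Tool frame: the origin (TCP) lies on the front face of the gripper's body, between the roots of the fingers; the fingertips stand ahead of it and the grasp point (between the pads) lies 47 mm ahead of it (finger_overhang is the z of the fingertips in the tool frame, in m); z points along the fingers, y is the line along which they close (so a half turn about z gives the same grasp; the last joint's range is limited). The gripper opens to 92 mm and grips with 3 to 60 N. Pads are 19 mm wide; open, the fingers measure 130 mm over their backs; the gripper's body (75 mm by 190 mm) begins 47 mm behind the grasp point.
Start: joints at [-1.35, 0.342, 1.524, -0, 1.275, -0.146], TCP at [0.188, -0.49, 0.292] pointing down, gripper open.
Joint ranges: [-2.53, 2.53], [-0.77, 2.02], [0.04, 2.7], [-1, 4.14], [0.28, 2.66], [-3.11, 3.11]. Speed limits (rad/s): [2.57, 2.57, 3.14, 3.14, 3.14, 3.14].

INTERFACE

Orientations are given as [roll, pitch, yaw] about the fixed x, y, z axes, in that order (R = Rz(yaw) Ry(pitch) Rx(roll)).
In Python, from cell import * gives the robot as it stands. The module is installed in compiled form; this text tells all that it offers.
- The arm moves only by the tool arm_command, never from a script. Its argument "series" is a list of rows, each an object of numbers: "x", "y", "z": the shift along the tool's x, y, z in mm; "rx", "ry", "rz": the turn, a rotation vector about the tool's x, y, z in degrees. A call has 1 to 20 rows; each row is the pose to reach, as a shift and turn from the pose commanded when the call began, along the tool's axes at that moment; what a row does not reach only later rows make up. A row lasts 1/10 s, in which the tool goes at most 50 mm and 8.59 degrees, less where a joint would pass 70% of its speed; a pose out of reach is approached as far as the arm can. A call with a gripper value outside its range is refused whole. "hand" is the finger opening in mm, from 0 to 91.8, set as the call begins (left out, the last holds). The fingers move at their own pace and stop on an object; "squeeze" is the grip in N (left out, the last holds). Time passes only in rows, so rows that repeat a pose let the fingers close. It gives the time, the measured TCP pose, the force, the opening and the grip force at its end, in the units of the state.
- observe(): the state, without advancing time (a new reading comes with each control period).
- read_camera(name): name is "scene" or "top"; returns a dict with "pixels" (480x640x3 uint8, blue, green, red), "K" (3x3 intrinsics, pixels), "k1" (the pictures are not rectified: a ray, as slopes to the right and down, at radius r is drawn at 1 + k1 r^2 times it, then the intrinsics apply), "rvec" (rotation vector, rad) and "tvec" (3), from world to camera coordinates, as OpenCV has them. Camera axes: x right, y down, z forward; pixel columns grow to the right and rows downward; lengths in m; the calibration is good to about 2 mm. A picture is of the moment at which its call begins. There is no depth.
- hand_in(): hands the job in; it is judged then, once.
Trained networks look in a picture, given as the dict that the camera call returned (one of the last four; its "shot" number tells which), for a name from the list of things; names that differ only in an ending like _2 or _b are one class to them, and where a whole thing is asked for, a point or a joint stands for the part that bears it (a point fixed in the world has none). Each returns a list of dicts, best first, with "confidence" (0 to 1); they miss things now and then, are a little off and sometimes report something else, mostly with a low value. They report only what shows in the picture. A call takes as long as a camera call. They do not tell look-alikes from the thing itself.
- boxes_of(picture, query): "point" ([x, y, z] in m, in world coordinates, good to about 4 mm: the middle of the surface that is visible of it).
- trace(picture, query): "pixels" (480x640 bool, what is visible of it).
- mark_of(picture, query): "point" ([x, y, z] in m, in world coordinates, good to about 4 mm: a listed point, or the origin of a listed thing).
The state is a dict: "time": time; "qpos": joint angles; "qvel": joint speeds; "joint_efforts": joint torques, N m; "tool_pos": TCP position; "tool_rot": TCP orientation; "contact_force": force on the tool from outside, world axes, zero at the start; "torque": the same for the moment, N m; "opening": finger opening in m; "grip_force": force on a finger pad.
Only numpy, scipy, OpenCV 4.12 (cv2) and the standard library are available. Lean on these libraries where they do the work, as an engineer would, in place of code of your own. Each camera call takes 0.05 s, during which the arm holds its last target. There are 200 camera calls.

TASK

Swing the open green leaf of the fixture fully shut round its steel insert and clip the orange-handled spring clip, lying level, well onto the two upright ears so that one jaw is on each side and holds the leaf shut, then let go. The clip's handles are tucked inside the yellow box: draw it out by its jaws, lay it down flat on the open bench clear of the box and let go, then take it again by the handles, which open the jaws when squeezed. Leave the other loose things on the bench where they are.

Things in the scene. Friction and masses are not known exactly. Their poses are not given: they have to be found in the camera images.
- fixture: Fixed green clamshell fixture round a steel insert (60 dia, top z 56 mm); base x -88 to 48, y +-55, 12 high. Origin: insert axis at bench level, z up, +x along the ears. Fixed half-ring (outer radius 38) on +y, hinged leaf on -y. Two upright ears, each 5 thick, x 34 to 95, z 14 to 66 mm; shut they lie face to face about y = 0, 10 mm in all. Black cam lever on base, y 52, to z 41.
- ears (a point): Middle of the free (outer) end of the ears when shut: fixture x = 95, y = 0, z = 40 mm. Same axes as the fixture.
- leaf (a joint): Opening angle of the green leaf, rad: 0 is fully shut, starts 0.5 to 1.1, grows as its ear swings to the fixture's -y side. Vertical hinge at fixture x = -58, y = 0. It has light friction and stays where left.
- leaf_ear (a point): Point on the outer (-y) face of the leaf's ear, 133 mm from the hinge axis along the leaf, 5 mm out, 40 mm above the bench; a place to push. Axes turn with the leaf: x along the leaf from hinge to ear, y normal to it (push towards +y to shut).
- stone_box: Yellow plastic box lying on its side, fixed: 94 mm deep (x), 86 mm wide (y), 48 mm high, walls 4 mm, floor 1.5 mm. Origin at the centre of its underside. Its open mouth is its -x face; the clip's handles are inside, its jaws stick out of the mouth.
- clip: Spring clip like a big peg, 26 mm thick, 120 g. Frame of arm A: origin on the pivot at the underside, z along the pivot, +x to the jaws. Shut: black jaws to x 54, 28 wide outside; orange handles back to x -72, splayed 64 wide at the ends, 57 at x -55. Squeezed fully (20 N): handles parallel, 30 apart; jaws gape 25 at the tips, 17 at 24 mm from the pivot. Pivot 16 dia, 29 mm high.
- clip_arm (a joint): How far the clip is open, rad: 0 jaws shut, 0.5 fully open; 0.2 with the jaw faces flat on 10 mm. The middle line of the clip is turned from clip's x axis by minus half this value about the clip's z.
- jaw_a (a point): Inner face of jaw A (on the clip's +y side), 52 mm from the pivot, mid-thickness, 2 mm from the tip.
- jaw_b (a point): The same point on jaw B (on the -y side).
- lap1: Tan boxwood lap, 150 x 20 x 12 mm, lies along its x, origin under its centre. Leave it.
- lap2: Second tan boxwood lap, same size. Leave it.
- insert: Spare polished round steel insert, 56 mm diameter, 35 mm high, origin under its centre. Leave it.
- paste_jar: Polishing paste jar with blue cap, 52 mm diameter, 50 mm high, origin under its centre. Leave it.
- parallel: Dark steel block 50 x 30 x 40 mm high, origin under its centre. Leave it.
- spirit: White plastic bottle with red cap, 60 mm diameter, 140 mm high, origin under its centre. Leave it.
- bench_brush: Brush, 150 mm long along its x, lying at the far left. Leave it.
Things that resemble listed ones, but are neither listed nor needed, are in the scene too. Of the things like the stone_box, leave any that is turquoise; of the rest the smaller one is meant. Of the things that look like the clip, the smaller one is meant.

How it is judged:
By the outcome, as a careful person would: the job done as asked, in the order asked, and still so for the second after the job is handed in, with the robot touching nothing.
It also fails if it takes over 67 s, if anything falls off the work surface, if the arm or the gripper's body presses on something with over 40 N, if the wrist force passes 120 N, or if a joint passes its speed limit or range.

## Working session

There is one attempt and no reset: what is moved stays moved. The work goes in short steps, Python scripts to look and compute and a tool call to move; the robot and the scene stay as the last step left them, time stands still between calls to the robot, and variables do not carry over. Pictures are saved under pics/ and viewed, at most 14 in all, crops included, and the job is handed in when it is done.

Besides the shell and the picture viewer there is one more tool, called by a JSON object that holds its "name" and its "arguments", one argument or row to a line. arm_command: Moves the arm, as the interface text tells. Its arguments: {"type":"object","properties":{"series":{"type":"array"},"hand":{"type":"number"},"squeeze":{"type":"number"}},"required":["series"]}

```bash
mkdir -p pics; cat > h.py <<'E'
from cell import *
import numpy as np, cv2
def rays(p,uv):
    uv=np.atleast_2d(np.float64(uv)); K=p["K"]
    d=np.c_[(uv[:,0]-K[0][2])/K[0][0],(uv[:,1]-K[1][2])/K[1][1]]
    s=d.copy()
    for _ in range(20): s=d/(1+p["k1"]*(s**2).sum(1,keepdims=True))
    R=cv2.Rodrigues(np.float64(p["rvec"]))[0]; t=np.ravel(p["tvec"])
    return -R.T@t,(np.c_[s,np.ones(len(s))])@R
def onz(p,uv,z):
    c,d=rays(p,uv); return c+d*((z-c[2])/d[:,2])[:,None]
def proj(p,X):
    R=cv2.Rodrigues(np.float64(p["rvec"]))[0]; X=np.atleast_2d(X)@R.T+np.ravel(p["tvec"])
    s=X[:,:2]/X[:,2:]; s=s*(1+p["k1"]*(s**2).sum(1,keepdims=True)); K=np.array(p["K"])
    return s*[K[0,0],K[1,1]]+[K[0,2],K[1,2]]
def tri(pa,a,pb,b):
    c1,d1=rays(pa,a);c2,d2=rays(pb,b);A=np.c_[d1[0],-d2[0]]
    k=np.linalg.lstsq(A,c2-c1,rcond=None)[0]
    P,Q=c1+k[0]*d1[0],c2+k[1]*d2[0]; return (P+Q)/2,np.linalg.norm(P-Q)
E
python3 - <<'E'
from h import *
np.set_printoptions(precision=4,suppress=True)
o=observe();print(o)
for n in("scene","top"):
    p=read_camera(n);cv2.imwrite(f"pics/{n}0.png",p["pixels"])
    print(n,rays(p,[[320,240]]))
    for q in("fixture","ears","leaf_ear","stone_box","clip","jaw_a","jaw_b","lap1","insert","paste_jar","parallel","spirit","bench_brush"):
        print(q,[(np.round(r["point"],3).tolist(),round(r["confidence"],2)) for r in mark_of(p,q)][:4])
E
```

```text
{'time': 0.0, 'qpos': array([-1.35  ,  0.3427,  1.525 , -0.    ,  1.2754, -0.146 ]), 'qvel': array([ 0.0003,  0.0007, -0.0001, -0.0011,  0.0003,  0.0019]), 'joint_efforts': array([  0.0003, -43.1247, -24.4221,   0.0718,   0.0559,  -0.0002]), 'tool_pos': array([ 0.1882, -0.4898,  0.2915]), 'tool_rot': array([-3.14  , -0.0002,  0.3668]), 'contact_force': array([-0.9537,  0.6952,  0.0778]), 'torque': array([-0.0305,  0.0225,  0.0186]), 'grip_force': 0.0, 'opening': 0.0916152936097882}
scene (array([ 1.1256, -0.7051,  0.8908]), array([[-0.4884,  0.5084, -0.7093]]))
fixture [([0.561, 0.244, -0.001], 0.55)]
ears []
leaf_ear [([0.478, 0.219, 0.04], 0.92), ([0.533, 0.155, 0.039], 0.6)]
stone_box [([0.31, -0.586, -0.0], 0.73), ([0.356, -0.307, -0.005], 0.72), ([0.583, -0.25, 0.005], 0.59)]
clip [([0.547, -0.208, -0.0], 0.71), ([0.348, 0.164, -0.0], 0.65)]
jaw_a [([0.408, 0.148, 0.017], 0.85), ([0.408, 0.154, 0.022], 0.75), ([0.508, -0.173, 0.012], 0.52), ([0.504, -0.178, 0.018], 0.51)]
jaw_b [([0.408, 0.148, 0.017], 0.85), ([0.408, 0.154, 0.022], 0.75), ([0.508, -0.173, 0.012], 0.52), ([0.504
[... 668 characters left out ...]
7), ([0.582, -0.248, -0.004], 0.62)]
clip [([0.343, 0.164, 0.001], 0.83), ([0.548, -0.209, 0.004], 0.74)]
jaw_a [([0.41, 0.145, 0.02], 0.94), ([0.507, -0.18, 0.01], 0.72), ([0.408, 0.149, 0.016], 0.55), ([0.51, -0.173, 0.013], 0.45)]
jaw_b [([0.41, 0.145, 0.02], 0.94), ([0.507, -0.18, 0.01], 0.72), ([0.408, 0.149, 0.016], 0.55), ([0.51, -0.173, 0.013], 0.45)]
lap1 [([0.708, -0.026, 0.001], 0.81)]
insert [([0.69, -0.412, -0.003], 0.8)]
paste_jar [([0.445, -0.063, 0.0], 0.68)]
parallel [([0.768, 0.126, 0.002], 0.66), ([0.779, -0.064, -0.001], 0.64), ([0.581, -0.245, -0.003], 0.32), ([0.476, -0.45, -0.004], 0.22)]
spirit [([0.768, 0.124, 0.003], 0.74)]
bench_brush [([0.751, 0.32, 0.002], 0.88)]
```

View pics/scene0.png

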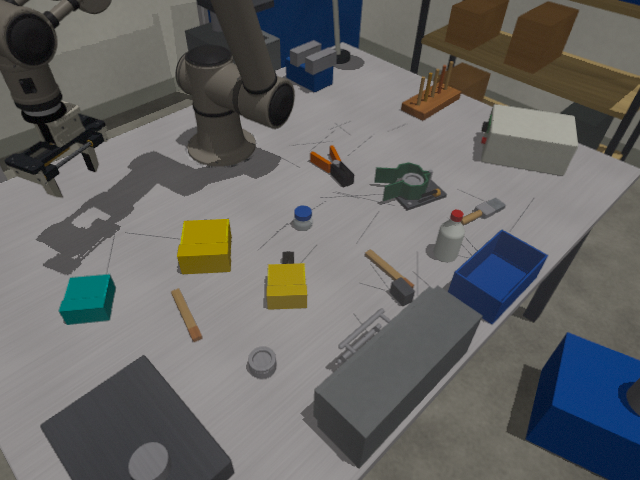

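View pics/top0.png

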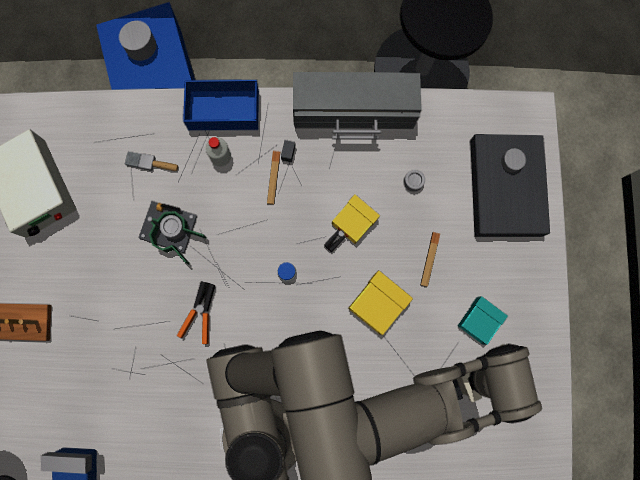

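Clip candidates: one loose on the bench at top (200,310), one with its jaws out of a yellow box at top (335,238). The second is meant, since it is smaller and tucked in a box. Box candidates: yellow at top (380,302), yellow at (355,220) and turquoise at (483,320). The yellow one at (355,220) is meant, as the smaller non-turquoise box. I'll confirm with an enlarged crop with model overlays.

```bash
cat >> h.py <<'E'
def T(xy,yaw,P):
    P=np.atleast_2d(np.float64(P)); c,s=np.cos(yaw),np.sin(yaw)
    return np.c_[xy[0]+c*P[:,0]-s*P[:,1],xy[1]+s*P[:,0]+c*P[:,1],P[:,2]]
def rect(x0,x1,y0,y1,z): return np.array([[x0,y0,z],[x1,y0,z],[x1,y1,z],[x0,y1,z]])/1000
E
python3 - <<'E'
from h import *
out=[]
fx=(.561,.2435);fy=np.deg2rad(-110)
bx=(.5825,-.249)
a=[]
for n in("scene","top"):
    p=read_camera(n); im=p["pixels"]
    for q in("stone_box","clip","fixture"):
        r=trace(p,q)
        for k in r[:3]:
            m=k["pixels"].astype(np.uint8); c=cv2.minAreaRect(cv2.findNonZero(m)); print(n,q,round(k["confidence"],2),int(m.sum()),np.round(c[0]),np.round(c[1]),round(c[2]))
    def crop(c,w,h,s,models):
        x0,y0=int(c[0]-w/2),int(c[1]-h/2)
        c2=cv2.resize(im[y0:y0+h,x0:x0+w],None,fx=s,fy=s,interpolation=cv2.INTER_CUBIC)
        for M,col in models:
            uv=(proj(p,M)-[x0,y0]+.5)*s
            cv2.polylines(c2,[np.int32(uv*8)],True,col,1,cv2.LINE_AA,3)
        return c2
    S=5
    mb=[(T(bx,np.deg2rad(-47),rect(-47,47,-43,43,48)),(255,0,255)),(T((.548,-.2085),np.deg2rad(141.8),rect(0,54,-14,14,26)),(0,255,0))]
    mf=[(T(fx,fy,rect(34,95,0,5,66)),(255,0,255)),(T(fx,fy,rect(-88,48,-55,55,12)),(255,255,0)),
        (T(fx,fy,[[.03*np.cos(t),.03*np.sin(t),.056] for t in np.linspace(0,6.3,40)]),(0,0,255))]
    a.append(np.hstack([crop(proj(p,[*bx,.03])[0]+([-5,-5]),80,60,S,mb),crop(proj(p,[*fx,.03])[0]+[5,5],80,60,S,mf)]))
cv2.imwrite("pics/c1.png",np.vstack(a))
E
```

```text
scene stone_box 0.86 2300 [ 87. 299.] [47. 58.] 85
scene stone_box 0.66 2712 [204. 246.] [54. 55.] 90
scene stone_box 0.63 1822 [286. 285.] [46. 40.] 88
scene clip 0.58 757 [334. 163.] [50. 25.] 37
scene fixture 0.96 2080 [409. 186.] [46. 67.] 81
top stone_box 0.88 2144 [380. 303.] [45. 50.] 40
top stone_box 0.64 1381 [482. 320.] [38. 39.] 38
top stone_box 0.58 1277 [355. 219.] [35. 39.] 40
top clip 0.55 919 [199. 311.] [31. 60.] 14
top fixture 0.89 2045 [173. 229.] [62. 46.] 27
```

View pics/c1.png

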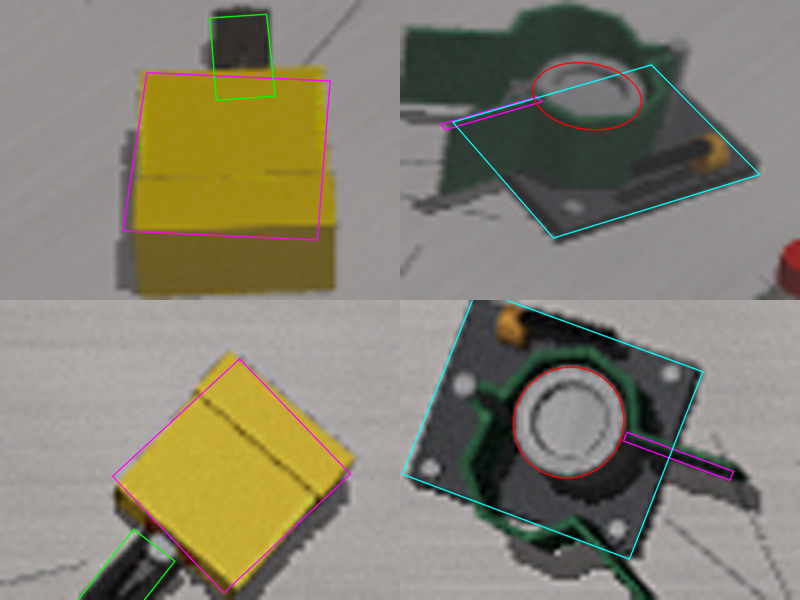

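The crops confirm it: black jaws stick out of the mouth of the small yellow box (top about (335,238), scene about (288,257)). The fixture overlay fits. Next I'll get the clip axis from the dark pixels.

```bash
python3 - <<'E'
from h import *
np.set_printoptions(precision=4,suppress=True)
ps={n:read_camera(n) for n in("scene","top")}
for n,p in ps.items():
    im=p["pixels"].astype(int); c=proj(p,[[.515,-.183,.02]])[0]
    m=(im.max(2)<75).astype(np.uint8); yy,xx=np.mgrid[:480,:640]; m[np.hypot(xx-c[0],yy-c[1])>20]=0
    uv=np.argwhere(m)[:,::-1]; X=onz(p,uv,.026)[:,:2]
    r=cv2.minAreaRect(np.float32(X*1000)); print(n,c,len(uv),r, cv2.boxPoints(r))
    v=np.linalg.svd(X-X.mean(0))[2][0]; print(X.mean(0),np.degrees(np.arctan2(v[1],v[0])))
    y=((im[...,2]>120)&(im[...,0]<90)&(im[...,1]>90)).astype(np.uint8); b=proj(p,[[.58,-.248,.048]])[0]; y[np.hypot(xx-b[0],yy-b[1])>38]=0
    q=onz(p,np.argwhere(y)[:,::-1],.048)[:,:2]*1000; r=cv2.minAreaRect(np.float32(q)); print("box",r)
    for q in("jaw_a","clip"): print(q,[(np.round(k["point"],4),round(k["confidence"],2)) for k in mark_of(p,q) if k["point"][1]<0])
im=ps["top"]["pixels"][205:265,300:380]; cv2.imwrite("pics/c2.png",cv2.resize(im,None,fx=8,fy=8,interpolation=cv2.INTER_CUBIC))
E
```

```text
scene [287.3012 257.9587] 132 ((518.2025146484375, -185.0124053955078), (26.756134033203125, 36.65922164916992), 47.4804801940918) [[ 495.6513 -182.4848]
 [ 522.6708 -207.2606]
 [ 540.7538 -187.5401]
 [ 513.7342 -162.7642]]
[ 0.5183 -0.1847] 127.80135096503628
box ((594.7220458984375, -256.39837646484375), (87.72673034667969, 131.08155822753906), 49.457855224609375)
jaw_a [(array([ 0.7029, -0.0226, -0.0048]), 0.67), (array([ 0.5056, -0.1765,  0.0156]), 0.49), (array([ 0.5074, -0.1769,  0.0125]), 0.41), (array([ 0.7747, -0.0623, -0.0029]), 0.25)]
clip [(array([ 0.5438, -0.209 ,  0.0012]), 0.67)]
top [329.7944 244.9019] 244 ((528.4476928710938, -193.30389404296875), (59.10415267944336, 65.2354736328125), 44.44256591796875) [[ 484.5102 -190.7086]
 [ 530.1876 -237.2836]
 [ 572.3853 -195.8992]
 [ 526.7078 -149.3242]]
[ 0.5244 -0.1948] 137.9449147900574
box ((583.3258056640625, -249.00975036621094), (88.44568634033203, 101.29206085205078), 47.76136779785156)
jaw_a [(array([ 0.5086, -0.1787,  0.0077]), 0.79), (array([ 0.5844, -0.2495, -0.004 ]), 0.73), (array([ 0.5098, -0.173 ,  0.0125]), 0.68)]
clip [(array([ 0.51  , -0.1763,  0.012 ]), 0.73), (array([ 0.5485, -0.2143,  0.002 ]), 0.6), (array([ 0.6903, -0.4101, -0.0023]), 0.26)]
```

View pics/c2.png

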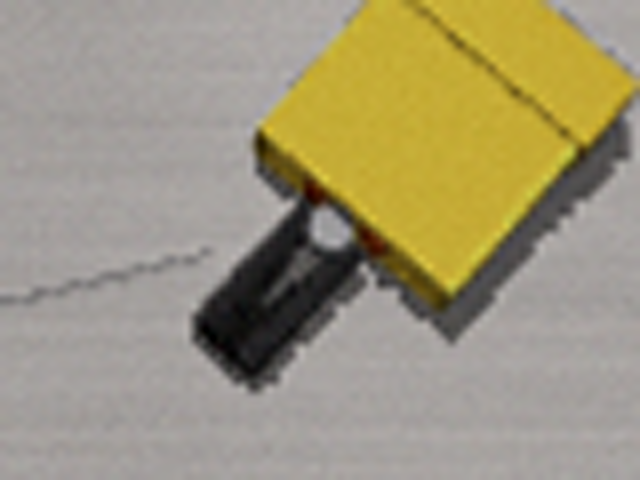

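The crop shows the clip's pivot as a white disc at top px (341,232.6). The black jaws end near (328,249), and the handles (reddish) go into the mouth.

```bash
python3 - <<'E'
from h import *
np.set_printoptions(precision=4,suppress=True)
p=read_camera("top")
P=onz(p,[[341.0,232.6]],.029)[0];Q=onz(p,[[327.9,249.0]],.022)[0]
d=Q-P;print(P,Q,np.hypot(*d[:2])*1000,np.degrees(np.arctan2(d[1],d[0])))
E
```

```text
[ 0.5472 -0.213   0.029 ] [ 0.5036 -0.1778  0.022 ] 56.01257615792918 141.0308409960955
```

```bash
cat >> h.py <<'E'
from scipy.spatial.transform import Rotation as Ro
def go(*wps):
    "wps: (x,y,z,yawdeg) TCP targets -> shift mm/turn deg in current tool axes"
    o=observe(); R=Ro.from_euler("xyz",o["tool_rot"]); print("now",np.round(o["tool_pos"],4),np.round(np.degrees(o["tool_rot"]),1),round(o["time"],2),np.round(np.degrees(o["qpos"])))
    for x,y,z,w in wps:
        s=R.inv().apply(np.array([x,y,z])-o["tool_pos"])*1000
        r=np.degrees((R.inv()*Ro.from_euler("xyz",[180,0,w],degrees=True)).as_rotvec()); print(np.round(s,1),np.round(r,1))
E
python3 - <<'E'
from h import *
go((.451,.247,.2,160),(.451,.247,.085,160),(.4937,.1966,.085,160),(.5212,.1781,.085,160))
E
```

```text
now [ 0.1883 -0.4901  0.2922] [180.   0.  21.] 2.15 [-77.  20.  87.  -0.  73.  -8.]
[ 509.6 -593.9   92.2] [   0.    0. -139.]
[ 509.6 -593.9  207.2] [   0.    0. -139.]
[ 531.3 -531.5  207.2] [   0.    0. -139.]
[ 550.4 -504.4  207.2] [   0.    0. -139.]
```

{"name": "arm_command", "arguments": {
  "series": [
    {"x":348,"y":-177,"z":20,"rz":-70},
    {"x":348,"y":-177,"z":20,"rz":-70},
    {"x":348,"y":-177,"z":20,"rz":-70},
    {"x":348,"y":-177,"z":20,"rz":-70},
    {"x":348,"y":-177,"z":20,"rz":-70},
    {"x":348,"y":-177,"z":20,"rz":-70},
    {"x":348,"y":-177,"z":20,"rz":-70},
    {"x":348,"y":-177,"z":20,"rz":-70},
    {"x":510,"y":-594,"z":92,"rz":-139},
    {"x":510,"y":-594,"z":92,"rz":-139},
    {"x":510,"y":-594,"z":92,"rz":-139},
    {"x":510,"y":-594,"z":92,"rz":-139},
    {"x":510,"y":-594,"z":92,"rz":-139},
    {"x":510,"y":-594,"z":92,"rz":-139},
    {"x":510,"y":-594,"z":92,"rz":-139},
    {"x":510,"y":-594,"z":92,"rz":-139},
    {"x":510,"y":-594,"z":92,"rz":-139},
    {"x":510,"y":-594,"z":92,"rz":-139},
    {"x":510,"y":-594,"z":92,"rz":-139}
  ],
  "hand": 0
}}

```text
invalid input
```

```bash
python3 - <<'E'
from h import *
go((.451,.247,.2,160),(.451,.247,.085,160),(.4937,.1966,.085,160),(.5212,.1781,.085,160))
E
```

```text
now [ 0.1883 -0.4901  0.2922] [180.   0.  21.] 2.15 [-77.  20.  87.  -0.  73.  -8.]
[ 509.6 -593.9   92.2] [   0.    0. -139.]
[ 509.6 -593.9  207.2] [   0.    0. -139.]
[ 531.3 -531.5  207.2] [   0.    0. -139.]
[ 550.4 -504.4  207.2] [   0.    0. -139.]
```

{"name": "arm_command", "arguments": {
  "series": [
    {"x":50,"y":-25,"z":5,"rx":0,"ry":0,"rz":-9}
  ],
  "hand": 0
}}

```text
time: 2.25
tool_pos: [0.22, -0.4564, 0.2879]
tool_rot: [3.139, 0.002, 0.513]
contact_force: [2.1, 0.6, 0.1]
opening: 0.0872
grip_force: 0.0
```

```bash
python3 - <<'E'
from h import *
go((.45,-.2,.27,90),(.451,.247,.2,160))
E
```

```text
now [ 0.22   -0.4564  0.2879] [1.798e+02 1.000e-01 2.940e+01] 2.25 [-73.  18.  91.  -0.  71. -12.]
[ 326.3 -110.4   16.9] [  0.1   0.2 -60.6]
[ 546.8 -499.5   85.4] [  -0.     0.2 -130.6]
```

{"name": "arm_command", "arguments": {
  "series": [
    {"x":326,"y":-110,"z":17,"rx":0,"ry":0,"rz":-60},
    {"x":326,"y":-110,"z":17,"rx":0,"ry":0,"rz":-60},
    {"x":326,"y":-110,"z":17,"rx":0,"ry":0,"rz":-60},
    {"x":326,"y":-110,"z":17,"rx":0,"ry":0,"rz":-60},
    {"x":326,"y":-110,"z":17,"rx":0,"ry":0,"rz":-60},
    {"x":326,"y":-110,"z":17,"rx":0,"ry":0,"rz":-60},
    {"x":326,"y":-110,"z":17,"rx":0,"ry":0,"rz":-60},
    {"x":547,"y":-500,"z":85,"rx":0,"ry":0,"rz":-130},
    {"x":547,"y":-500,"z":85,"rx":0,"ry":0,"rz":-130},
    {"x":547,"y":-500,"z":85,"rx":0,"ry":0,"rz":-130},
    {"x":547,"y":-500,"z":85,"rx":0,"ry":0,"rz":-130},
    {"x":547,"y":-500,"z":85,"rx":0,"ry":0,"rz":-130},
    {"x":547,"y":-500,"z":85,"rx":0,"ry":0,"rz":-130},
    {"x":547,"y":-500,"z":85,"rx":0,"ry":0,"rz":-130},
    {"x":547,"y":-500,"z":85,"rx":0,"ry":0,"rz":-130},
    {"x":547,"y":-500,"z":85,"rx":0,"ry":0,"rz":-130},
    {"x":547,"y":-500,"z":85,"rx":0,"ry":0,"rz":-130},
    {"x":547,"y":-500,"z":85,"rx":0,"ry":0,"rz":-130},
    {"x":547,"y":-500,"z":85,"rx":0,"ry":0,"rz":-130}
  ],
  "hand": 0
}}

```text
time: 4.15
tool_pos: [0.4505, 0.2509, 0.2028]
tool_rot: [-3.141, 0.0, 2.785]
contact_force: [0.0, -1.3, -0.6]
opening: 0.0004
grip_force: 0.0
```

```bash
python3 - <<'E'
from h import *
go((.451,.247,.085,160),(.4937,.1966,.085,160),(.5212,.1781,.085,160))
E
```

```text
now [0.4505 0.2509 0.2028] [-180.     0.   159.6] 4.15 [ 21.  24.  96.  -0.  60. -49.]
[ -1.9  -3.4 117.8] [-0.   0.  -0.4]
[-59.5 -35.8 117.8] [-0.   0.  -0.4]
[-91.7 -43.5 117.8] [-0.   0.  -0.4]
```

{"name": "arm_command", "arguments": {
  "series": [
    {"x":-2,"y":-3,"z":45,"rx":0,"ry":0,"rz":0},
    {"x":-2,"y":-3,"z":90,"rx":0,"ry":0,"rz":0},
    {"x":-2,"y":-3,"z":117,"rx":0,"ry":0,"rz":0},
    {"x":-2,"y":-3,"z":117,"rx":0,"ry":0,"rz":0},
    {"x":-16,"y":-11,"z":117,"rx":0,"ry":0,"rz":0},
    {"x":-30,"y":-19,"z":117,"rx":0,"ry":0,"rz":0},
    {"x":-40,"y":-25,"z":117,"rx":0,"ry":0,"rz":0},
    {"x":-50,"y":-31,"z":117,"rx":0,"ry":0,"rz":0},
    {"x":-60,"y":-36,"z":117,"rx":0,"ry":0,"rz":0},
    {"x":-66,"y":-38,"z":117,"rx":0,"ry":0,"rz":0},
    {"x":-72,"y":-39,"z":117,"rx":0,"ry":0,"rz":0},
    {"x":-78,"y":-41,"z":117,"rx":0,"ry":0,"rz":0},
    {"x":-82,"y":-42,"z":117,"rx":0,"ry":0,"rz":0},
    {"x":-85,"y":-42,"z":117,"rx":0,"ry":0,"rz":0},
    {"x":-85,"y":-42,"z":117,"rx":0,"ry":0,"rz":0}
  ]
}}

```text
time: 5.65
tool_pos: [0.5157, 0.1826, 0.0856]
tool_rot: [-3.141, 0.0, 2.786]
contact_force: [0.3, -0.6, 0.8]
opening: 0.0005
grip_force: 0.0
```

Advance in small steps until force rises.

{"name": "arm_command", "arguments": {
  "series": [
    {"x":-2,"y":0,"z":0,"rx":0,"ry":0,"rz":0},
    {"x":-4,"y":0,"z":0,"rx":0,"ry":0,"rz":0},
    {"x":-6,"y":0,"z":0,"rx":0,"ry":0,"rz":0},
    {"x":-6,"y":0,"z":0,"rx":0,"ry":0,"rz":0}
  ]
}}

```text
time: 6.05
tool_pos: [0.5213, 0.1805, 0.0857]
tool_rot: [3.142, 0.0, 2.786]
contact_force: [-0.2, -0.1, -0.8]
opening: 0.0003
grip_force: 0.0
```

```bash
python3 - <<'E'
from h import *
p=read_camera("top"); fx=(.561,.2435)
c=proj(p,[*fx,.03])[0]; x0,y0=int(c[0]-30),int(c[1]-30)
s=read_camera("scene"); d=proj(s,[*fx,.03])[0]; a0,b0=int(d[0]-40),int(d[1]-40)
k=lambda im:cv2.resize(im,(400,400),interpolation=cv2.INTER_CUBIC)
cv2.imwrite("pics/c3.png",np.hstack([k(p["pixels"][y0:y0+70,x0:x0+70]),k(s["pixels"][b0:b0+70,a0:a0+70])]))
E
```

```text
(no output)
```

View pics/c3.png

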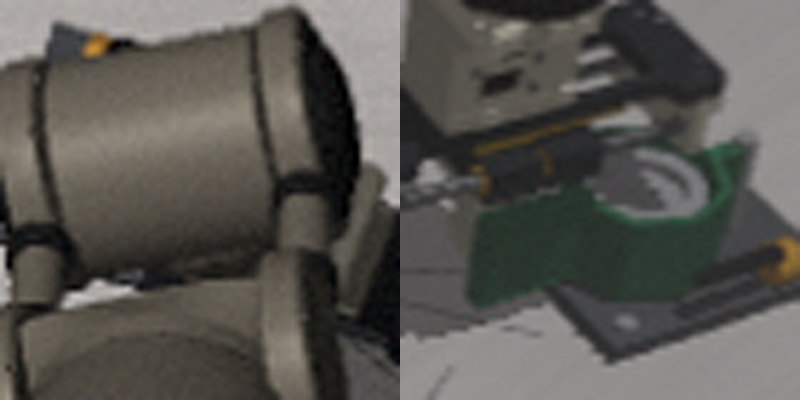

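The wrist hides the leaf in both views (scene crop shows only the fixed green ear at left), so I'll continue on force.

{"name": "arm_command", "arguments": {
  "series": [
    {"x":-1.5,"y":0,"z":0,"rx":0,"ry":0,"rz":0},
    {"x":-3,"y":0,"z":0,"rx":0,"ry":0,"rz":0},
    {"x":-3,"y":0,"z":0,"rx":0,"ry":0,"rz":0}
  ]
}}

```text
time: 6.45
tool_pos: [0.5229, 0.18, 0.0858]
tool_rot: [-3.141, -0.002, 2.786]
contact_force: [-5.1, 2.8, 4.0]
opening: 0.0
grip_force: 2.9
```

{"name": "arm_command", "arguments": {
  "series": [
    {"x":-1,"y":0,"z":0,"rx":0,"ry":0,"rz":0},
    {"x":-2,"y":0,"z":0,"rx":0,"ry":0,"rz":0},
    {"x":-2,"y":0,"z":0,"rx":0,"ry":0,"rz":0}
  ]
}}

```text
time: 6.75
tool_pos: [0.5231, 0.1799, 0.0857]
tool_rot: [-3.14, -0.006, 2.786]
contact_force: [-11.8, 7.2, 8.7]
opening: 0.0004
grip_force: 6.4
```

```bash
python3 - <<'E'
from h import *
# back off, then clip: pivot (.5475,-.211) yaw 140, grasp at +40
go((.50,.19,.085,160),(.50,.16,.2,160),(.517,-.185,.2,140),(.517,-.185,.063,140))
E
```

```text
now [0.5231 0.1799 0.0857] [-179.9   -0.3  159.6] 6.75 [ 11.  37.  96.   0.  48. -59.]
[25.2  1.4  0.9] [-0.1 -0.3 -0.4]
[  15.4  -26.9 -114.1] [-0.1 -0.3 -0.4]
[-120.5 -344.4 -114.5] [-0.1 -0.3 19.6]
[-121.3 -344.2   22.5] [-0.1 -0.3 19.6]
```

{"name": "arm_command", "arguments": {
  "series": [
    {"x":25,"y":0,"z":0,"rx":0,"ry":0,"rz":0},
    {"x":28,"y":0,"z":-10,"rx":0,"ry":0,"rz":0},
    {"x":28,"y":-20,"z":-60,"rx":0,"ry":0,"rz":0},
    {"x":20,"y":-27,"z":-115,"rx":0,"ry":0,"rz":0},
    {"x":-120,"y":-344,"z":-115,"rx":0,"ry":0,"rz":20},
    {"x":-120,"y":-344,"z":-115,"rx":0,"ry":0,"rz":20},
    {"x":-120,"y":-344,"z":-115,"rx":0,"ry":0,"rz":20},
    {"x":-120,"y":-344,"z":-115,"rx":0,"ry":0,"rz":20},
    {"x":-120,"y":-344,"z":-115,"rx":0,"ry":0,"rz":20},
    {"x":-120,"y":-344,"z":-115,"rx":0,"ry":0,"rz":20},
    {"x":-120,"y":-344,"z":-115,"rx":0,"ry":0,"rz":20},
    {"x":-120,"y":-344,"z":-115,"rx":0,"ry":0,"rz":20},
    {"x":-120,"y":-344,"z":-115,"rx":0,"ry":0,"rz":20}
  ],
  "hand": 70
}}

```text
time: 8.05
tool_pos: [0.5185, -0.187, 0.2012]
tool_rot: [3.141, 0.001, 2.434]
contact_force: [-1.5, 1.5, 0.1]
opening: 0.0698
grip_force: 0.0
```

```bash
python3 - <<'E'
from h import *
np.set_printoptions(precision=4,suppress=True)
go((.517,-.185,.2,140),(.517,-.185,.063,140))
ps=[read_camera(n) for n in("scene","top")]
for p in ps: print([(np.round(k["point"],4),round(k["confidence"],2)) for k in mark_of(p,"leaf_ear")])
a=[]
for p in ps:
    for X in ([.55,.2,.04],[.525,-.2,.03]):
        c=proj(p,X)[0]; x0,y0=int(c[0]-40),int(c[1]-30); a.append(cv2.resize(p["pixels"][y0:y0+60,x0:x0+80],(400,300),interpolation=cv2.INTER_CUBIC))
cv2.imwrite("pics/c4.png",np.vstack([np.hstack(a[:2]),np.hstack(a[2:])]))
E
```

```text
now [ 0.5185 -0.187   0.2012] [180.    0.1 139.4] 8.05 [-28.  27.  91.   0.  62. -77.]
[2.4 0.5 1.2] [ 0.   0.1 -0.6]
[  2.5   0.5 138.2] [ 0.   0.1 -0.6]
[(array([0.5378, 0.1795, 0.0414]), 0.43)]
[(array([0.5338, 0.1752, 0.0419]), 0.85)]
```

View pics/c4.png

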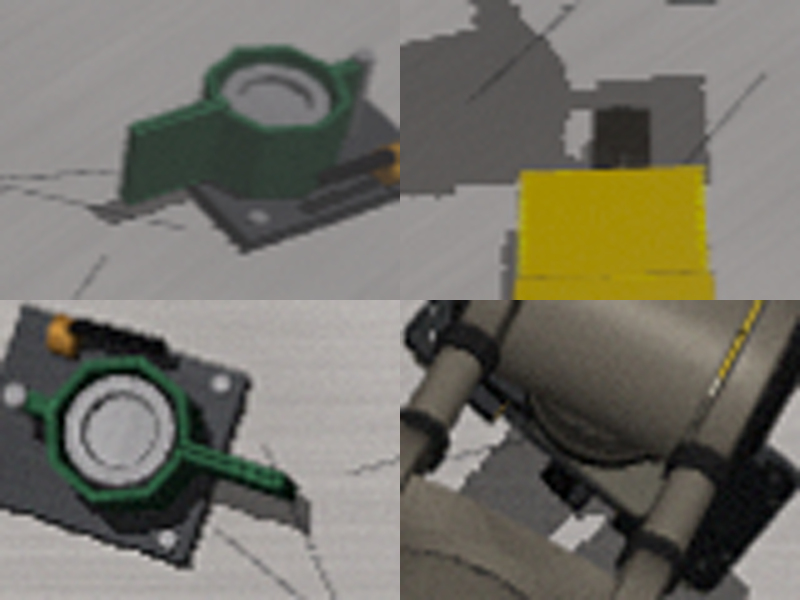

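The leaf is shut: the two ears lie together at crop lower-left (185–295, 450–490). Now descend on the jaws.

{"name": "arm_command", "arguments": {
  "series": [
    {"x":2,"y":0,"z":45,"rx":0,"ry":0,"rz":0},
    {"x":2,"y":0,"z":90,"rx":0,"ry":0,"rz":0},
    {"x":2,"y":0,"z":120,"rx":0,"ry":0,"rz":0},
    {"x":2,"y":0,"z":130,"rx":0,"ry":0,"rz":0},
    {"x":2,"y":0,"z":138,"rx":0,"ry":0,"rz":0},
    {"x":2,"y":0,"z":138,"rx":0,"ry":0,"rz":0},
    {"x":2,"y":0,"z":138,"rx":0,"ry":0,"rz":0}
  ],
  "hand": 60
}}

```text
time: 8.95
tool_pos: [0.5163, -0.1827, 0.0657]
tool_rot: [-3.141, -0.002, 2.438]
contact_force: [-9.1, 6.1, 18.0]
opening: 0.06
grip_force: 8.9
```

{"name": "arm_command", "arguments": {
  "series": [
    {"x":0,"y":0,"z":0,"rx":0,"ry":0,"rz":0},
    {"x":0,"y":0,"z":0,"rx":0,"ry":0,"rz":0},
    {"x":0,"y":0,"z":0,"rx":0,"ry":0,"rz":0},
    {"x":0,"y":0,"z":0,"rx":0,"ry":0,"rz":0},
    {"x":0,"y":0,"z":0,"rx":0,"ry":0,"rz":0}
  ],
  "hand": 10,
  "squeeze": 20
}}

```text
time: 9.45
tool_pos: [0.5187, -0.1846, 0.0658]
tool_rot: [3.141, 0.006, 2.438]
contact_force: [-0.8, -1.1, 7.7]
opening: 0.0281
grip_force: 22.0
```

{"name": "arm_command", "arguments": {
  "series": [
    {"x":0,"y":0,"z":-3,"rx":0,"ry":0,"rz":0},
    {"x":8,"y":0,"z":-4,"rx":0,"ry":0,"rz":0},
    {"x":20,"y":0,"z":-4,"rx":0,"ry":0,"rz":0},
    {"x":35,"y":0,"z":-4,"rx":0,"ry":0,"rz":0},
    {"x":50,"y":0,"z":-4,"rx":0,"ry":0,"rz":0},
    {"x":65,"y":0,"z":-4,"rx":0,"ry":0,"rz":0},
    {"x":78,"y":0,"z":-4,"rx":0,"ry":0,"rz":0},
    {"x":86,"y":0,"z":-4,"rx":0,"ry":0,"rz":0},
    {"x":86,"y":0,"z":-4,"rx":0,"ry":0,"rz":0},
    {"x":86,"y":0,"z":-50,"rx":0,"ry":0,"rz":0},
    {"x":86,"y":0,"z":-80,"rx":0,"ry":0,"rz":0},
    {"x":86,"y":0,"z":-80,"rx":0,"ry":0,"rz":0}
  ]
}}

```text
time: 10.65
tool_pos: [0.4539, -0.1296, 0.1465]
tool_rot: [3.139, 0.008, 2.437]
contact_force: [-0.4, -1.0, -1.3]
opening: 0.0274
grip_force: 19.9
```

```bash
python3 - <<'E'
from h import *
p=read_camera("scene"); c=observe()["tool_pos"]-[0,0,.04]
# place: pivot (.60,0), yaw 70 ; grasp at +40 -> (.6137,.0376)
go((.6137,.0376,.16,70),(.6137,.0376,.067,70))
c=proj(p,c)[0]; x0,y0=int(c[0]-50),int(c[1]-50); cv2.imwrite("pics/c5.png",cv2.resize(p["pixels"][y0:y0+100,x0:x0+100],(500,500),interpolation=cv2.INTER_CUBIC))
E
```

```text
now [ 0.4528 -0.1291  0.1446] [179.9   0.3 139.6] 10.7 [-25.  24. 107.  -0.  48. -75.]
[-14.6 231.3 -15.1] [ 0.2  0.2 69.6]
[-14.1 231.1  77.9] [ 0.2  0.2 69.6]
```

View pics/c5.png

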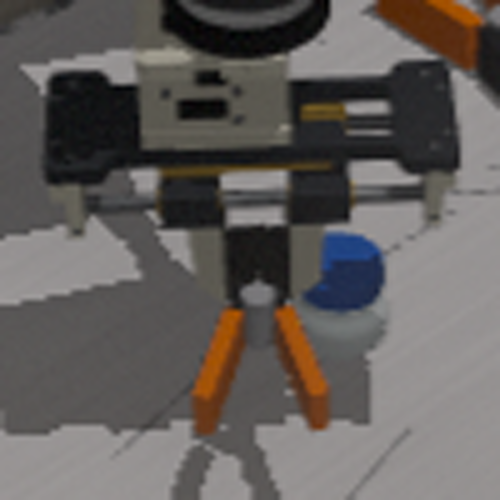

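The clip is out and held level, with the black jaws between the fingers (crop (260,260)) and the orange handles toward the camera. Carry it to the open bench.

{"name": "arm_command", "arguments": {
  "series": [
    {"x":-15,"y":231,"z":-15,"rx":0,"ry":0,"rz":70},
    {"x":-15,"y":231,"z":-15,"rx":0,"ry":0,"rz":70},
    {"x":-15,"y":231,"z":-15,"rx":0,"ry":0,"rz":70},
    {"x":-15,"y":231,"z":-15,"rx":0,"ry":0,"rz":70},
    {"x":-15,"y":231,"z":-15,"rx":0,"ry":0,"rz":70},
    {"x":-15,"y":231,"z":-15,"rx":0,"ry":0,"rz":70},
    {"x":-15,"y":231,"z":-15,"rx":0,"ry":0,"rz":70},
    {"x":-15,"y":231,"z":-15,"rx":0,"ry":0,"rz":70},
    {"x":-15,"y":231,"z":-15,"rx":0,"ry":0,"rz":70},
    {"x":-15,"y":231,"z":-15,"rx":0,"ry":0,"rz":70},
    {"x":-15,"y":231,"z":30,"rx":0,"ry":0,"rz":70},
    {"x":-15,"y":231,"z":60,"rx":0,"ry":0,"rz":70},
    {"x":-15,"y":231,"z":72,"rx":0,"ry":0,"rz":70},
    {"x":-15,"y":231,"z":76,"rx":0,"ry":0,"rz":70},
    {"x":-15,"y":231,"z":76,"rx":0,"ry":0,"rz":70}
  ]
}}

```text
time: 12.2
tool_pos: [0.6123, 0.0378, 0.0668]
tool_rot: [-3.141, 0.0, 1.216]
contact_force: [0.1, 0.6, -0.4]
opening: 0.0277
grip_force: 19.9
```

{"name": "arm_command", "arguments": {
  "series": [
    {"x":0,"y":0,"z":1,"rx":0,"ry":0,"rz":0},
    {"x":0,"y":0,"z":1,"rx":0,"ry":0,"rz":0}
  ]
}}

```text
time: 12.4
tool_pos: [0.613, 0.0377, 0.0662]
tool_rot: [3.14, -0.0, 1.215]
contact_force: [0.3, -1.3, -2.1]
opening: 0.0276
grip_force: 19.9
```

{"name": "arm_command", "arguments": {
  "series": [
    {"x":0,"y":0,"z":0,"rx":0,"ry":0,"rz":0},
    {"x":0,"y":0,"z":0,"rx":0,"ry":0,"rz":0},
    {"x":0,"y":0,"z":0,"rx":0,"ry":0,"rz":0},
    {"x":0,"y":0,"z":-30,"rx":0,"ry":0,"rz":0},
    {"x":0,"y":0,"z":-75,"rx":0,"ry":0,"rz":0},
    {"x":-40,"y":0,"z":-100,"rx":0,"ry":0,"rz":0},
    {"x":-90,"y":0,"z":-100,"rx":0,"ry":0,"rz":0},
    {"x":-140,"y":0,"z":-100,"rx":0,"ry":0,"rz":0},
    {"x":-170,"y":0,"z":-100,"rx":0,"ry":0,"rz":0},
    {"x":-170,"y":0,"z":-100,"rx":0,"ry":0,"rz":0}
  ],
  "hand": 60
}}

```text
time: 13.4
tool_pos: [0.5521, -0.1251, 0.1662]
tool_rot: [3.141, 0.001, 1.21]
contact_force: [0.3, 1.0, 0.2]
opening: 0.0597
grip_force: 0.0
```

```bash
python3 - <<'E'
from h import *
np.set_printoptions(precision=4,suppress=True)
ps=[read_camera(n) for n in("scene","top")];a=[];o=observe();print(o["tool_pos"])
for p in ps:
    for q in ("clip","jaw_a"): print(q,[(np.round(k["point"],4),round(k["confidence"],2)) for k in mark_of(p,q)])
    c=proj(p,[.6,0,.01])[0].astype(int); x0,y0=c-[40,40]; print(x0,y0)
    a.append(cv2.resize(p["pixels"][y0:y0+80,x0:x0+80],(400,400),interpolation=cv2.INTER_CUBIC))
cv2.imwrite("pics/c6.png",np.hstack(a))
E
```

```text
[ 0.5532 -0.1219  0.166 ]
clip [(array([0.5988, 0.0031, 0.0007]), 0.87), (array([0.342 , 0.1649, 0.0012]), 0.63)]
jaw_a [(array([0.6153, 0.0494, 0.0187]), 0.95), (array([0.6153, 0.0507, 0.0139]), 0.77), (array([0.4103, 0.1501, 0.0166]), 0.76), (array([0.4068, 0.1488, 0.0179]), 0.56)]
322 202
clip [(array([0.5994, 0.0024, 0.0012]), 0.82), (array([ 0.6879, -0.4126, -0.0005]), 0.37)]
jaw_a [(array([0.623 , 0.048 , 0.0135]), 0.55), (array([0.4063, 0.1501, 0.0196]), 0.53), (array([0.5323, 0.1757, 0.0421]), 0.53), (array([0.4088, 0.1496, 0.0184]), 0.52), (array([0.6184, 0.054 , 0.0113]), 0.51)]
222 174
```

View pics/c6.png

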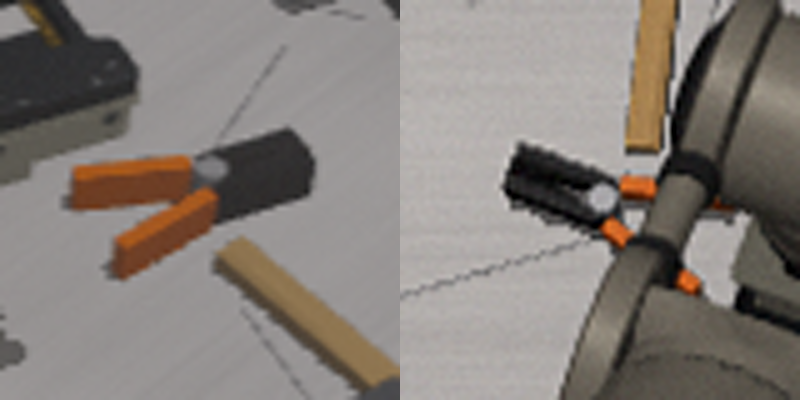

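The clip lies flat on the open bench: pivot at top crop (605,195), jaws toward (512,172), lap end clear of the handles. Now work out its pose.

```bash
python3 - <<'E'
from h import *
np.set_printoptions(precision=4,suppress=True)
s,p=[read_camera(n) for n in("scene","top")]
sv=np.array([[210,168]])/5+[322,202]-.4; tv=np.array([[205,195]])/5+[222,174]-.4
print(tri(s,sv,p,tv), onz(p,tv,.029),onz(s,sv,.029))
# jaw top-outline corners: top view tip corners at z .026
c=onz(p,np.array([[122,143],[105,188]])/5+[222,174]-.4,.026);print(c,c.mean(0))
d=onz(s,np.array([[291,129],[313,157]])/5+[322,202]-.4,.026);print(d,d.mean(0))
# 4-corner fit of jaws in both: overlay model handle ends z.026 in scene
h=onz(s,np.array([[72,170],[115,240]])/5+[322,202]-.4,.026);print("handles",h)
for w in (66,70,74): print(w,proj(p,T((.599,.0025),np.deg2rad(w),[[.054,0,.026]])))
E
```

```text
(array([ 0.6009, -0.0016,  0.0369]), np.float64(0.0014907260525166607)) [[ 0.6018 -0.0016  0.029 ]] [[0.5965 0.0055 0.029 ]]
[[0.6311 0.0441 0.026 ]
 [0.6062 0.0529 0.026 ]] [0.6186 0.0485 0.026 ]
[[0.6044 0.0604 0.026 ]
 [0.6257 0.0526 0.026 ]] [0.615  0.0565 0.026 ]
handles [[ 0.547  -0.0444  0.026 ]
 [ 0.5961 -0.0645  0.026 ]]
66 [[243.0935 205.8553]]
70 [[242.5535 207.1201]]
74 [[242.1036 208.4183]]
```

```bash
python3 - <<'E'
from h import *
go((.5812,-.0481,.13,69.6),(.5812,-.0481,.068,69.6))
E
```

```text
now [ 0.5536 -0.1204  0.1657] [-180.     0.    69.7] 13.8 [-20.  31.  90.  -0.  59.   0.]
[77.4  0.8 35.7] [-0.   0.   0.1]
[77.4  0.8 97.7] [-0.   0.   0.1]
```

{"name": "arm_command", "arguments": {
  "series": [
    {"x":40,"y":1,"z":15,"rx":0,"ry":0,"rz":0},
    {"x":77,"y":1,"z":36,"rx":0,"ry":0,"rz":0},
    {"x":77,"y":1,"z":50,"rx":0,"ry":0,"rz":0},
    {"x":77,"y":1,"z":70,"rx":0,"ry":0,"rz":0},
    {"x":77,"y":1,"z":90,"rx":0,"ry":0,"rz":0},
    {"x":77,"y":1,"z":97,"rx":0,"ry":0,"rz":0},
    {"x":77,"y":1,"z":97,"rx":0,"ry":0,"rz":0},
    {"x":77,"y":1,"z":97,"rx":0,"ry":0,"rz":0}
  ],
  "hand": 80
}}

```text
time: 14.6
tool_pos: [0.5814, -0.05, 0.0694]
tool_rot: [3.141, -0.0, 1.215]
contact_force: [0.2, 0.4, 0.6]
opening: 0.0801
grip_force: 0.0
```

{"name": "arm_command", "arguments": {
  "series": [
    {"x":0,"y":0,"z":0,"rx":0,"ry":0,"rz":0},
    {"x":0,"y":0,"z":0,"rx":0,"ry":0,"rz":0},
    {"x":0,"y":0,"z":0,"rx":0,"ry":0,"rz":0},
    {"x":0,"y":0,"z":0,"rx":0,"ry":0,"rz":0},
    {"x":0,"y":0,"z":0,"rx":0,"ry":0,"rz":0},
    {"x":0,"y":0,"z":0,"rx":0,"ry":0,"rz":0}
  ],
  "hand": 20,
  "squeeze": 35
}}

```text
time: 15.2
tool_pos: [0.5814, -0.05, 0.0695]
tool_rot: [3.14, 0.0, 1.215]
contact_force: [-0.5, -0.9, 5.6]
opening: 0.0367
grip_force: 15.2
```

{"name": "arm_command", "arguments": {
  "series": [
    {"x":0,"y":0,"z":0,"rx":0,"ry":0,"rz":0},
    {"x":0,"y":0,"z":0,"rx":0,"ry":0,"rz":0},
    {"x":0,"y":0,"z":0,"rx":0,"ry":0,"rz":0}
  ]
}}

```text
time: 15.5
tool_pos: [0.5813, -0.0499, 0.0695]
tool_rot: [3.14, 0.0, 1.215]
contact_force: [-2.1, -1.0, 6.6]
opening: 0.029
grip_force: 35.0
```

{"name": "arm_command", "arguments": {
  "series": [
    {"x":0,"y":0,"z":-10,"rx":0,"ry":0,"rz":0},
    {"x":0,"y":0,"z":-30,"rx":0,"ry":0,"rz":0},
    {"x":0,"y":0,"z":-60,"rx":0,"ry":0,"rz":0},
    {"x":0,"y":0,"z":-60,"rx":0,"ry":0,"rz":0}
  ]
}}

```text
time: 15.9
tool_pos: [0.583, -0.0499, 0.1327]
tool_rot: [3.135, -0.001, 1.215]
contact_force: [0.1, -0.5, -0.5]
opening: 0.0297
grip_force: 35.0
```

```bash
python3 - <<'E'
from h import *
np.set_printoptions(precision=4,suppress=True)
ps=[read_camera(n) for n in("scene","top")];a=[];o=observe();print(o["tool_pos"],np.degrees(o["tool_rot"]),o["opening"],o["grip_force"])
fx=(.561,.2435)
for p in ps:
    for q in ("fixture","ears","leaf_ear","clip","jaw_a"): print(q,[(np.round(k["point"],4),round(k["confidence"],2)) for k in mark_of(p,q) if k["confidence"]>.45])
    im=p["pixels"].copy()
    c=proj(p,[.57,.1,.05])[0].astype(int); x0,y0=c-[40,60]
    b=cv2.resize(im[y0:y0+120,x0:x0+80],(400,600),interpolation=cv2.INTER_CUBIC)
    for w,col in ((-110,(255,0,255)),):
        for M in (rect(34,95,-5,5,66),rect(-88,48,-55,55,12)):
            cv2.polylines(b,[np.int32((proj(p,T(fx,np.deg2rad(w),M))-[x0,y0]+.5)*5*8)],True,col,1,cv2.LINE_AA,3)
    a.append(b)
cv2.imwrite("pics/c7.png",np.hstack(a))
E
```

```text
[ 0.5811 -0.0496  0.1292] [179.9459  -0.0075  69.6116] 0.029539835644498587 34.95782554149628
fixture [(array([0.5616, 0.2459, 0.001 ]), 0.8)]
ears [(array([0.5306, 0.1566, 0.0399]), 0.79)]
leaf_ear [(array([0.535 , 0.1781, 0.0408]), 0.68)]
clip [(array([0.3454, 0.1633, 0.0022]), 0.65), (array([0.6062, 0.0073, 0.0631]), 0.64), (array([0.7653, 0.1217, 0.0041]), 0.5)]
jaw_a [(array([0.6113, 0.0616, 0.0742]), 0.73), (array([0.6336, 0.0499, 0.08  ]), 0.57), (array([ 0.4422, -0.0625,  0.0002]), 0.56)]
fixture [(array([ 0.5612,  0.2466, -0.0017]), 0.81)]
ears [(array([0.5283, 0.1566, 0.0404]), 0.77)]
leaf_ear [(array([0.5331, 0.1764, 0.0414]), 0.54)]
clip [(array([0.6017, 0.0081, 0.0624]), 0.53)]
jaw_a []
```

View pics/c7.png

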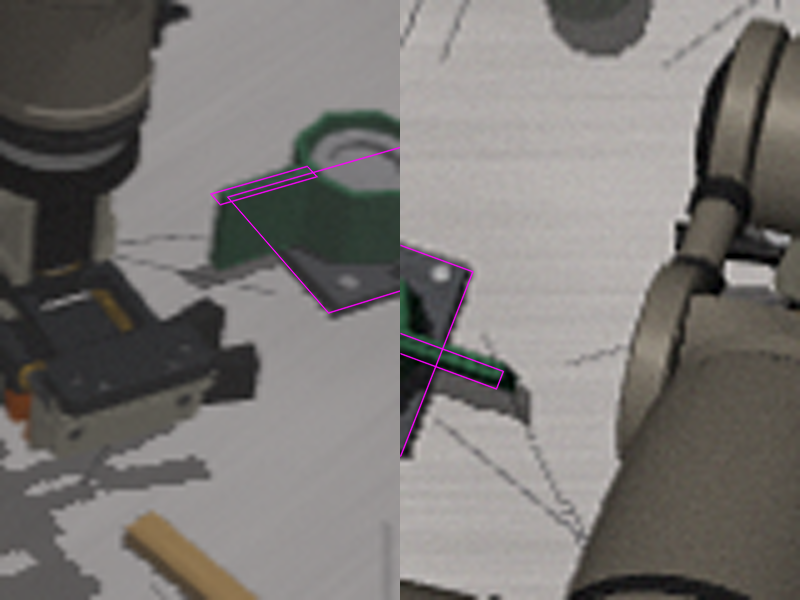

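```bash
python3 - <<'E'
from h import *
go((.4805,.0218,.13,70.2),(.4805,.0218,.097,70.2),(.501,.078,.097,70.2))
E
```

```text
now [ 0.5809 -0.0497  0.1284] [-180.     0.    69.6] 16.5 [-12.  35.  89.  -0.  55.   8.]
[  32.  -119.    -1.5] [-0.   0.  -0.6]
[  32.  -119.    31.5] [-0.   0.  -0.6]
[  91.9 -119.4   31.5] [-0.   0.  -0.6]
```

{"name": "arm_command", "arguments": {
  "series": [
    {"x":10,"y":-40,"z":0,"rx":0,"ry":0,"rz":0},
    {"x":21,"y":-80,"z":0,"rx":0,"ry":0,"rz":-0.6},
    {"x":32,"y":-119,"z":0,"rx":0,"ry":0,"rz":-0.6},
    {"x":32,"y":-119,"z":20,"rx":0,"ry":0,"rz":-0.6},
    {"x":32,"y":-119,"z":32,"rx":0,"ry":0,"rz":-0.6},
    {"x":32,"y":-119,"z":32,"rx":0,"ry":0,"rz":-0.6},
    {"x":32,"y":-119,"z":32,"rx":0,"ry":0,"rz":-0.6}
  ]
}}

```text
time: 17.2
tool_pos: [0.4813, 0.0213, 0.0967]
tool_rot: [3.141, 0.0, 1.225]
contact_force: [-0.2, -0.6, -1.2]
opening: 0.029
grip_force: 35.0
```

```bash
python3 - <<'E'
from h import *
np.set_printoptions(precision=4,suppress=True)
go((.501,.078,.097,70.2))
ps=[read_camera(n) for n in("scene","top")];a=[]
for p in ps:
    for q in ("ears","clip","jaw_a"): print(q,[(np.round(k["point"],4),round(k["confidence"],2)) for k in mark_of(p,q) if k["confidence"]>.4])
    c=proj(p,[.52,.11,.04])[0].astype(int); x0,y0=c-[40,40]; print(x0,y0)
    a.append(cv2.resize(p["pixels"][y0:y0+80,x0:x0+80],(400,400),interpolation=cv2.INTER_CUBIC))
cv2.imwrite("pics/c8.png",np.hstack(a))
E
```

```text
now [0.4813 0.0213 0.0967] [180.    0.   70.2] 17.2 [ -7.  30. 107.  -0.  42.  13.]
[60.  -0.7 -0.3] [ 0.  0. -0.]
ears [(array([0.5084, 0.1308, 0.0428]), 0.44)]
clip [(array([0.4992, 0.0808, 0.0275]), 0.44)]
jaw_a [(array([0.4087, 0.1483, 0.017 ]), 0.66), (array([0.5052, 0.1294, 0.0392]), 0.44)]
328 159
ears [(array([0.5332, 0.1558, 0.0393]), 0.66)]
clip []
jaw_a [(array([ 0.6917, -0.4152, -0.0002]), 0.43)]
180 202
```

View pics/c8.png

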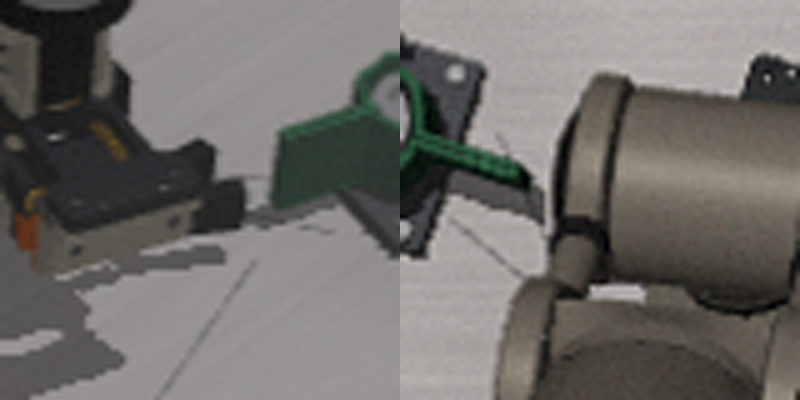

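The jaws are open and straddle the line of the ears: jaw tips at scene crop (210,150) and (242,190), ear edge at (275,165). Advance slowly.

{"name": "arm_command", "arguments": {
  "series": [
    {"x":10,"y":0,"z":0,"rx":0,"ry":0,"rz":0},
    {"x":20,"y":0,"z":0,"rx":0,"ry":0,"rz":0},
    {"x":28,"y":0,"z":0,"rx":0,"ry":0,"rz":0},
    {"x":34,"y":0,"z":0,"rx":0,"ry":0,"rz":0},
    {"x":40,"y":0,"z":0,"rx":0,"ry":0,"rz":0},
    {"x":40,"y":0,"z":0,"rx":0,"ry":0,"rz":0}
  ]
}}

```text
time: 18.2
tool_pos: [0.4944, 0.0602, 0.0967]
tool_rot: [3.141, -0.0, 1.226]
contact_force: [-0.3, -1.3, -2.1]
opening: 0.0294
grip_force: 35.0
```

{"name": "arm_command", "arguments": {
  "series": [
    {"x":4,"y":0,"z":0,"rx":0,"ry":0,"rz":0},
    {"x":8,"y":0,"z":0,"rx":0,"ry":0,"rz":0},
    {"x":12,"y":0,"z":0,"rx":0,"ry":0,"rz":0},
    {"x":16,"y":0,"z":0,"rx":0,"ry":0,"rz":0},
    {"x":20,"y":0,"z":0,"rx":0,"ry":0,"rz":0},
    {"x":20,"y":0,"z":0,"rx":0,"ry":0,"rz":0}
  ]
}}

```text
time: 18.8
tool_pos: [0.5017, 0.0785, 0.0969]
tool_rot: [3.14, -0.001, 1.225]
contact_force: [3.0, -0.6, -2.1]
opening: 0.0293
grip_force: 34.9
```

```bash
python3 - <<'E'
from h import *
a=[]
for n in("scene","top"):
    p=read_camera(n)
    c=proj(p,[.52,.13,.05])[0].astype(int); x0,y0=c-[40,40]
    a.append(cv2.resize(p["pixels"][y0:y0+80,x0:x0+80],(400,400),interpolation=cv2.INTER_CUBIC))
cv2.imwrite("pics/c9.png",np.hstack(a))
E
```

```text
(no output)
```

View pics/c9.png

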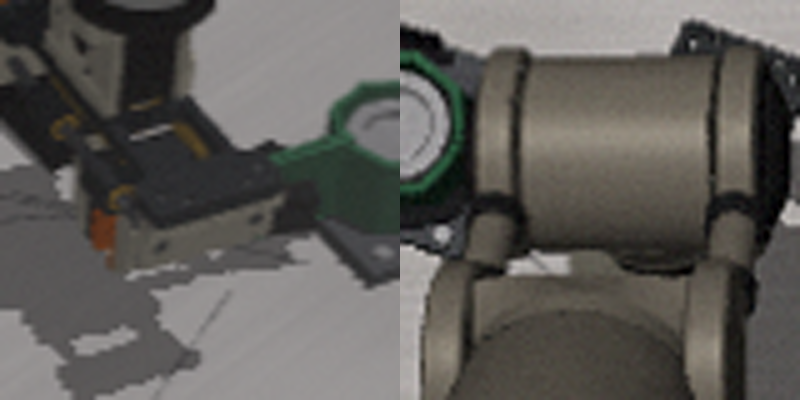

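The near jaw (crop (300,205)) overlaps the ears with only about 3 N side contact. Centre by 1 mm, go 3 mm further in, then open.

{"name": "arm_command", "arguments": {
  "series": [
    {"x":0,"y":1,"z":0,"rx":0,"ry":0,"rz":0},
    {"x":3,"y":1,"z":0,"rx":0,"ry":0,"rz":0},
    {"x":3,"y":1,"z":0,"rx":0,"ry":0,"rz":0}
  ]
}}

```text
time: 19.2
tool_pos: [0.503, 0.0807, 0.0967]
tool_rot: [3.142, 0.0, 1.225]
contact_force: [1.5, -1.2, -2.2]
opening: 0.0294
grip_force: 35.0
```

{"name": "arm_command", "arguments": {
  "series": [
    {"x":0,"y":0,"z":0,"rx":0,"ry":0,"rz":0},
    {"x":0,"y":0,"z":0,"rx":0,"ry":0,"rz":0},
    {"x":0,"y":0,"z":0,"rx":0,"ry":0,"rz":0},
    {"x":0,"y":0,"z":0,"rx":0,"ry":0,"rz":0},
    {"x":0,"y":0,"z":0,"rx":0,"ry":0,"rz":0},
    {"x":0,"y":0,"z":0,"rx":0,"ry":0,"rz":0}
  ],
  "hand": 80
}}

```text
time: 19.8
tool_pos: [0.5019, 0.0807, 0.0965]
tool_rot: [-3.139, 0.001, 1.226]
contact_force: [0.1, 0.0, -0.1]
opening: 0.0726
grip_force: 0.0
```

Released without residual force. Lift straight up, back away, and look.

{"name": "arm_command", "arguments": {
  "series": [
    {"x":0,"y":0,"z":0,"rx":0,"ry":0,"rz":0},
    {"x":0,"y":0,"z":-20,"rx":0,"ry":0,"rz":0},
    {"x":0,"y":0,"z":-50,"rx":0,"ry":0,"rz":0},
    {"x":0,"y":0,"z":-100,"rx":0,"ry":0,"rz":0},
    {"x":-40,"y":0,"z":-130,"rx":0,"ry":0,"rz":0},
    {"x":-90,"y":10,"z":-130,"rx":0,"ry":0,"rz":0},
    {"x":-140,"y":20,"z":-130,"rx":0,"ry":0,"rz":0},
    {"x":-190,"y":30,"z":-130,"rx":0,"ry":0,"rz":0},
    {"x":-240,"y":40,"z":-130,"rx":0,"ry":0,"rz":0},
    {"x":-240,"y":40,"z":-130,"rx":0,"ry":0,"rz":0}
  ]
}}

```text
time: 20.8
tool_pos: [0.4581, -0.1634, 0.2267]
tool_rot: [-3.142, 0.002, 1.22]
contact_force: [-0.0, 0.1, -0.7]
opening: 0.08
grip_force: 0.0
```

```bash
python3 - <<'E'
from h import *
np.set_printoptions(precision=4,suppress=True)
a=[]
for n in("scene","top"):
    p=read_camera(n)
    for q in ("leaf_ear","clip","jaw_a"): print(q,[(np.round(k["point"],4),round(k["confidence"],2)) for k in mark_of(p,q) if k["confidence"]>.4])
    c=proj(p,[.52,.13,.05])[0].astype(int); x0,y0=c-[40,40]
    a.append(cv2.resize(p["pixels"][y0:y0+80,x0:x0+80],(400,400),interpolation=cv2.INTER_CUBIC))
cv2.imwrite("pics/c10.png",np.hstack(a))
E
```

```text
leaf_ear [(array([0.5361, 0.1809, 0.0405]), 0.71)]
clip [(array([0.528 , 0.1358, 0.0247]), 0.83), (array([0.3446, 0.1671, 0.0006]), 0.61)]
jaw_a [(array([0.5343, 0.1898, 0.0365]), 0.85), (array([0.4077, 0.1496, 0.0182]), 0.82), (array([0.5428, 0.182 , 0.0439]), 0.79), (array([0.4064, 0.1527, 0.0204]), 0.62)]
leaf_ear [(array([0.5301, 0.1744, 0.0419]), 0.61)]
clip [(array([0.3419, 0.1663, 0.0039]), 0.83), (array([0.5253, 0.1309, 0.026 ]), 0.79)]
jaw_a [(array([0.4088, 0.1445, 0.0182]), 0.79), (array([0.4105, 0.146 , 0.0195]), 0.71), (array([0.5403, 0.1851, 0.0367]), 0.69), (array([0.5489, 0.1847, 0.0393]), 0.63)]
```

View pics/c10.png

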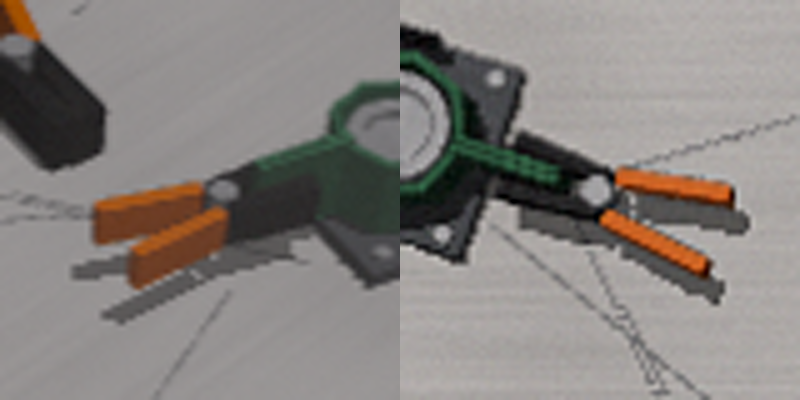

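The clip sits level at about z 25 mm underside, with one jaw on each side of the shut ears and the ears reaching almost to the pivot (top crop (595,190)). The robot is clear of everything.

```bash
python3 -c "
from cell import *
print(hand_in())"
```

```text
the job is handed in; nothing more can be done
None
```

The leaf is shut and the spring clip sits level across both ears, one jaw on each side and holding; the job was handed in at about 21 s of the 67 s allowed, with the robot clear of everything.

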